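# Draw one plate from a leaning stack and lock it on the easel

### The arm

A 7-joint arm with a two-finger parallel gripper is mounted at the origin on a cart in front of the work surface, level with it; the furniture and walls round the work are solid. World frame = base frame: x ahead of the robot, y to its left, z up, the work surface at z = 0. Lengths are in m, angles in rad, forces in N, time in s.
With the tool pointing down it reaches from about 0.425 to 0.95 m from the base axis. Payload 4.7 kg.
Tool frame: the origin (TCP) lies on the centre line of the jaws, within the pads' length; the fingertips stand robot.nose_length ahead of it and the grasp point (between the pads) lies 8 mm behind it (robot.nose_length is the distance from the TCP to the fingertips, in m); z points along the fingers, x is the direction in which the jaws open and shut, and the axes are right-handed (so a half turn about z gives the same grasp; the last joint's range is limited). The gripper opens to 85 mm and grips with 20 to 120 N. Pads are 22 mm wide; open, the fingers measure 114 mm over their backs; the gripper's body (76 mm by 85 mm) begins 54 mm behind the grasp point. The pads swing forward as they close: fully open they stand 13 mm farther back than shut.
Start: joints at [-1.378, 0.469, -0.049, 1.532, 0.024, 1.141, -0.082], TCP at [0.148, 0.658, 0.242] pointing down, gripper open.
Joint ranges: [-2.59, 2.59], [-0.33, 1.99], [-1.39, 1.29], [0.1, 2.45], [-1.04, 4.18], [0.21, 1.99], [-2.66, 2.66]. Speed limits (rad/s): [2.57, 2.57, 3.14, 3.14, 3.14, 3.14, 3.14].

### API

Orientations are given as [roll, pitch, yaw] about the fixed x, y, z axes, in that order (R = Rz(yaw) Ry(pitch) Rx(roll)).
In Python, from plant import robot gives the robot as it stands. Calls block until the motion is done:
- robot.goto(position, orientation): joint-space move of the TCP to a pose.
- robot.move_straight(position, vel=0.15, attitude=None, contact_N=None): straight line of the TCP; attitude=None keeps the orientation; vel is the mean speed in m/s. With contact_N (N) it stops when the force on the tool has changed by that much, and returns True; else False.
- robot.move_joints(angles): joint-space move.
- robot.grip(opening, strength=None): opening from 0.0 (shut) to 1.0 (fully open); strength is the grip in N (None keeps the last); returns when the fingers have stopped.
- robot.sleep(seconds).
- robot.inverse_kinematics(position, orientation): joint angles nearest the present ones, or None.
- robot.sense(): the state.
- robot.grab_frame(name): name is "side" or "top"; returns a dict with "image" (384x512x3 uint8, red, green, blue), "range_z" (384x512 float32, m along the optical axis (not along the pixel's ray), 0 where there is no reading), "fx", "fy", "cx", "cy" (pixels), "R" (3x3) and "t" (3): a world point X has camera coordinates R X + t. Camera axes: x right, y down, z forward; pixel columns grow to the right and rows downward; lengths in m; the calibration is good to about 2 mm. A picture is of the moment at which its call begins.
A pose or a line that the arm cannot do raises robot.IKError and nothing moves.
- robot.close_job(): hands the job in, once; it reports no verdict.
The state is a dict: "t": time; "joint_pos": joint angles; "joint_velocities": joint speeds; "effort": joint torques, N m; "tcp_pos": TCP position; "tcp_rot": TCP orientation; "wrist_force": force on the tool from outside, world axes, zero at the start; "torque": the same for the moment, N m; "opening": opening from 0.0 (shut) to 1.0 (fully open).
Only numpy, scipy, OpenCV 4.12 (cv2) and the standard library are available. Lean on these libraries where they do the work, as an engineer would, in place of code of your own. Each camera call takes 0.05 s, during which the arm holds its last target.

### The job

Of the aluminium plates leaning in the drying rack, draw out the one whose tab is in the middle of its upper edge, so that the other three stay leaning there. Set it down gently, tab up and centred, on the ledge of the empty easel so that it leans back against the easel's back board, let go, and then turn the lock collar beside it clockwise until it stops at its locked mark with the keeper arm across the front of the plate. Leave the timer, the marker pen and the carton where they are.

Things in the scene. Friction and masses are not known exactly. Their poses are not given: they have to be found in the camera images.
- plate_mid: The wanted plate: aluminium plate, 160 wide x 100 high x 8 thick, 0.2 kg, with a tab 36 wide, 36 high in the middle of its upper edge (100 to 136 above the lower edge). The plates lean back 0.30 rad on the rack's flat foot, face to face without gaps; this one is never the front one. Origin: middle of the lower edge; x through the thickness, away from the robot, y left, z up along its face.
- plate_left: Plate that stays: aluminium plate, 160 wide x 100 high x 8 thick, with the same tab at the left end of its upper edge (centre at y = +60). Second, third or last from the front. Origin: middle of the lower edge; x through the thickness, away from the robot, y left, z up along its face.
- plate_right: Plate that stays: aluminium plate, 160 wide x 100 high x 8 thick, with the same tab at the right end of its upper edge (centre at y = -60). Second, third or last from the front. Origin: middle of the lower edge; x through the thickness, away from the robot, y left, z up along its face.
- plate_plain: Plate that stays: aluminium plate, 160 wide x 100 high x 8 thick, no tab; always the front one. Origin: middle of the lower edge; x through the thickness, away from the robot, y left, z up along its face.
- rack: Drying rack, fixed: foot 130 x 190 x 10; white back board 176 wide, 85 long, reclined 0.30 rad, its face starting at x = 20, z = 10; toe lip 12 high in front of the stack. Origin: foot's underside, below the stack; x horizontal towards the board, y left, z up. Rack and easel may change places.
- back_board: Easel's white back board, 150 wide, 108 long, reclined 0.30 rad. Origin: middle of its face's lower edge; x into the board, y left, z up along the face; plate origin is at x = -4, y = 0 when home. A stiff steel ledge 130 wide, square to the face, carries it: free depth 18, then a lip 7 high. Its top lies at z = 22 to 46, set anew each time, not measured: feel (or see) it.
- easel: Easel, fixed: foot 145 x 240 x 12 that carries the back board (lower edge of its face at x = 20, y = 0, z = 12) and, at x = 28, y = -120, an upright post with the lock collar. Origin: underside of the foot, below the board's middle; x horizontal towards the board, y left, z up.
- collar_grip (a point): Middle of the black grip bar on the lock collar, on its upright axis, 170 above the worktop; turns with it. Bar 44 long, 12 thick, from 151 to 185 above the worktop, on a round head of radius 21. It points along (-sin 1.4, cos 1.4, 0) of this frame, as does the steel keeper arm: 10 thick, 85 from axis to tip, 93 above the worktop.
- collar (a joint): Turn of the lock collar, rad, growing clockwise seen from above. 0 to 0.15 at the start: open, keeper arm towards the robot. 1.4: hard stop at the locked mark, arm parallel to the board, 3 in front of a plate that lies home. Friction about 0.1 N m; stays where it is left.
- lab_timer: Bystander: white lab timer 70 x 62 x 18 lying on the worktop behind the work; origin centre of its underside.
- pen_2: Bystander: marker pen 135 long, 17 thick, lying about crosswise on the worktop behind the work; origin centre of its underside.
- kit_box_0: Bystander: white carton 110 x 50 x 75 standing behind the work; origin centre of its underside.

How it is judged:
By the outcome, as a careful person would: the job done as asked, in the order asked, and still so for the second after the job is handed in, with the robot touching nothing.
It also fails if it takes over 59 s, if anything falls off the work surface, if the arm or the gripper's body presses on something with over 40 N, if the wrist force passes 120 N, or if a joint passes its speed limit or range.

## Working session

There is one attempt and no reset: what is moved stays moved. The work goes in short steps, each a Python script; the robot and the scene stay as the last script left them, time stands still between calls to the robot, and variables do not carry over. Pictures are saved under pics/ and viewed, and the job is handed in when it is done.

```bash
ls; mkdir -p pics; python3 - <<'E'
from plant import robot
import cv2,numpy as np
s=robot.sense(); print(s, robot.nose_length)
for n in ("side","top"):
    f=robot.grab_frame(n); cv2.imwrite(f"pics/{n}0.png",cv2.resize(f["image"][:,:,::-1],None,fx=1.5,fy=1.5))
    np.savez(f"{n}0.npz",**f); print(n,f["fx"],f["cx"],f["cy"],f["R"],f["t"], -f["R"].T@f["t"])
E
```

```text
pics
{'t': 0.0, 'joint_pos': array([-1.37792823,  0.46946406, -0.04858268,  1.53368427,  0.02407162,
        1.14098357, -0.08229988]), 'joint_velocities': array([ 0.00129742,  0.00053718,  0.00019756, -0.0001609 ,  0.00038479,
       -0.0013881 ,  0.00051914]), 'effort': array([ 5.91719484e-06, -5.10293341e+01, -4.66950552e-02, -2.37707841e+01,
        1.06582552e-02,  7.43463112e-03, -2.19548539e-07]), 'tcp_pos': array([0.14833549, 0.6579308 , 0.24125018]), 'tcp_rot': array([3.14154200e+00, 1.95428129e-03, 1.34903693e+00]), 'wrist_force': array([0.41230614, 0.37168864, 0.12391246]), 'torque': array([-0.01218467,  0.05472853,  0.01798537]), 'opening': 1.0017653170551364} 0.011
side 425.9005580426779 257.14132119303406 194.20846010547493 [[ 0.48338874 -0.87540417 -0.00169221]
 [-0.57921382 -0.31838499 -0.75042811]
 [ 0.65638913  0.36372865 -0.66094991]] [-0.30951859  0.44821841  0.61967057] [ 0.00248707 -0.35363979  0.74540313]
top 358.48085769274394 250.80152838104212 195.90683975002986 [[-0.01601643 -0.99971057  0.01795108]
 [-0.99670325  0.01453496 -0.07982084]
 [ 0.07953682 -0.01917034 -0.99664758]] [-0.04060966  0.60844308  0.92231263] [ 0.53242896 -0.03176056  0.96851607]
```

View pics/side0.png

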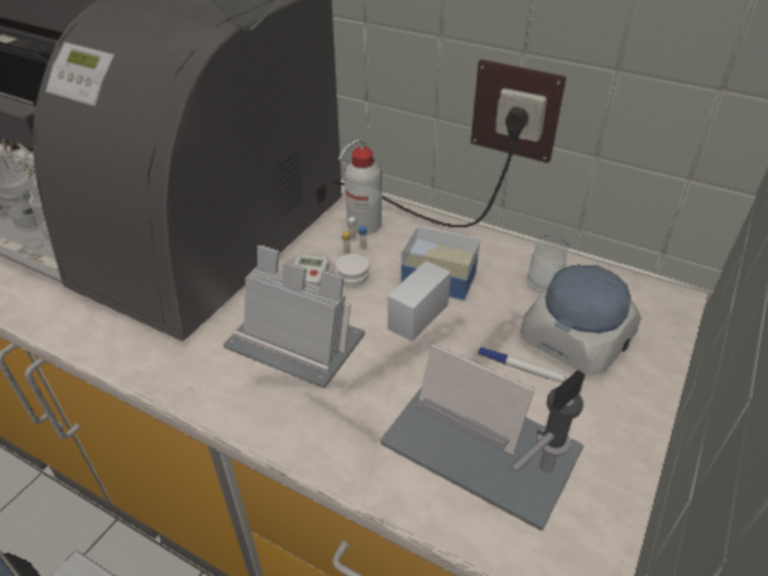

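View pics/top0.png

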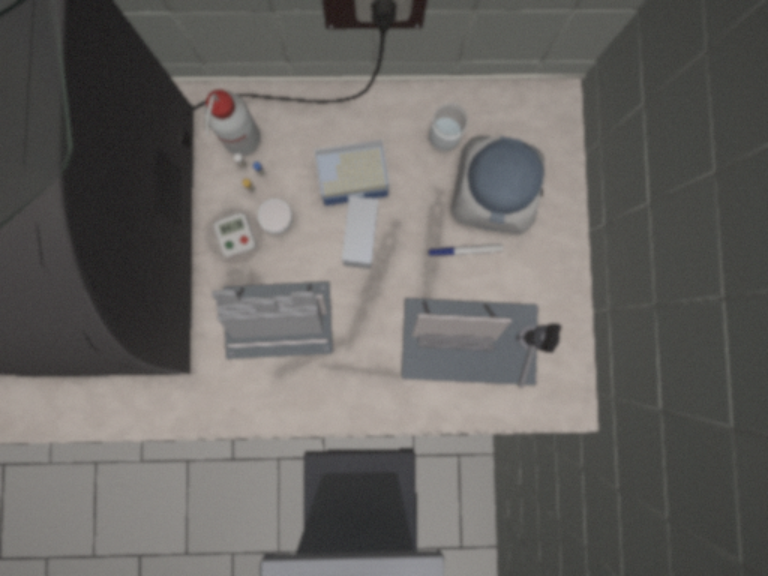

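The rack is on the left (side view ~(295,320), top view ~(275,320)) with tabs left, middle and right. The easel is on the right (side view ~(475,420)), with the collar at side view ~(560,400) and top view ~(540,338). The dark machine is close to the rack's left side. I'll enlarge both views next.

```bash
cat > h.py <<'E'
import numpy as np,cv2
def load(n): return dict(np.load(n+".npz"))
def pts(f):
    v,u=np.mgrid[0:384,0:512]; z=f["range_z"]
    c=np.stack([(u-f["cx"])/f["fx"]*z,(v-f["cy"])/f["fy"]*z,z],-1)
    P=(c-f["t"])@f["R"]; P[z==0]=np.nan; return P
def ray(f,u,v):
    d=f["R"].T@np.array([(u-f["cx"])/f["fx"],(v-f["cy"])/f["fy"],1.]); return -f["R"].T@f["t"],d
def on(f,u,v,z):
    o,d=ray(f,u,v); return o+d*(z-o[2])/d[2]
def proj(f,X):
    c=f["R"]@X+f["t"]; return c[0]/c[2]*f["fx"]+f["cx"],c[1]/c[2]*f["fy"]+f["cy"]
def crop(f,x0,y0,x1,y1,k,name):
    im=cv2.resize(f["image"][y0:y1,x0:x1,::-1],None,fx=k,fy=k,interpolation=cv2.INTER_CUBIC); cv2.imwrite(name,im)
E
python3 - <<'E'
from h import *
s=load("side0");t=load("top0")
crop(s,140,155,250,260,5,"pics/s_rack.png");crop(s,250,220,395,350,5,"pics/s_easel.png")
crop(t,135,180,230,245,7,"pics/t_rack.png");crop(t,262,190,382,262,6,"pics/t_easel.png")
P=pts(t); Q=pts(s)
print(np.nanmedian(P[260:280,200:300,2]),np.nanmedian(Q[230:260,230:250,2]), (t["range_z"]==0).mean())
for n,M in(("t",P),("s",Q)):
    d=M.reshape(-1,3)
E
```

```text
0.000364476671361008 0.00011818669599665812 0.0038859049479166665
```

View pics/s_rack.png

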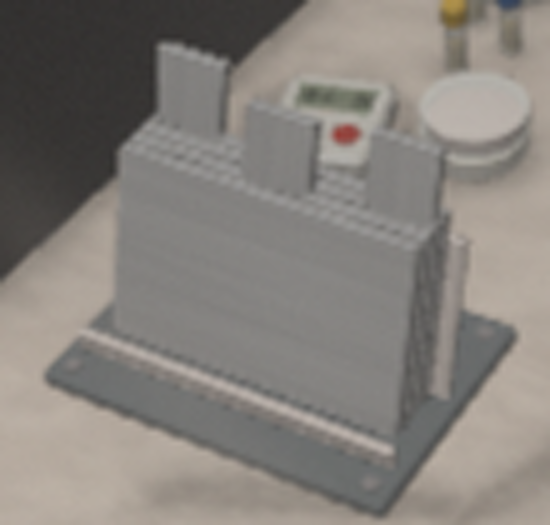

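View pics/s_easel.png

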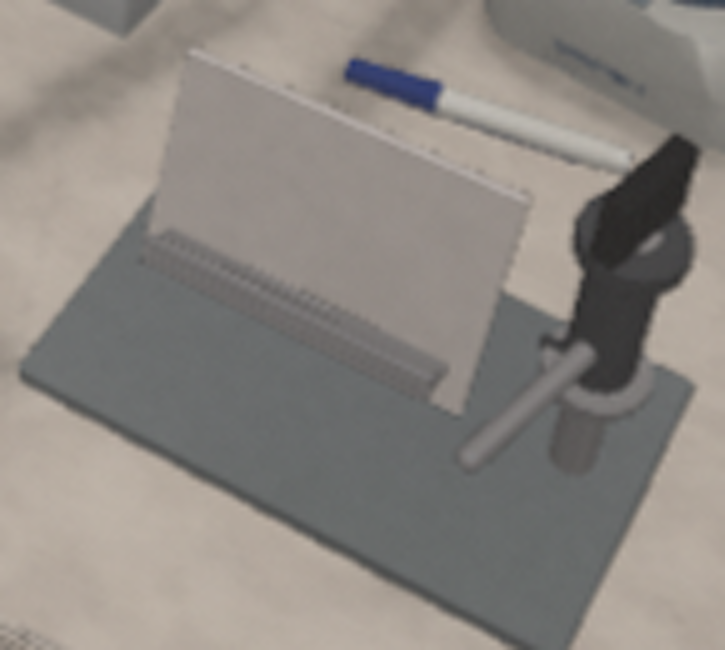

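View pics/t_rack.png

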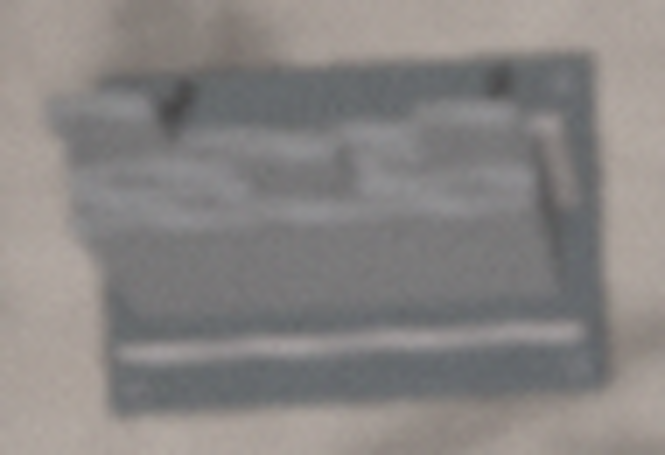

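View pics/t_easel.png

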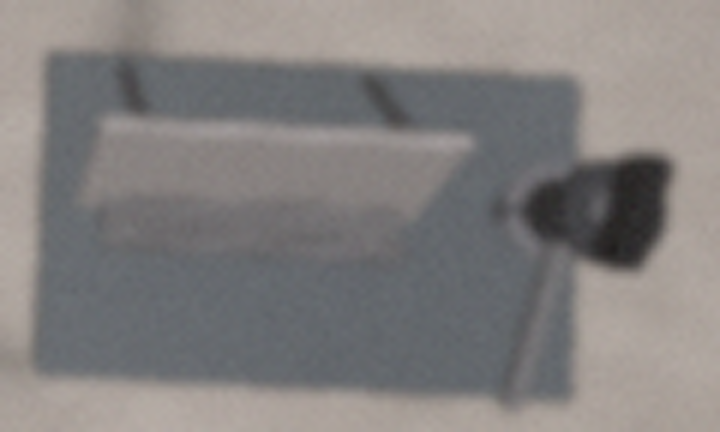

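```bash
python3 - <<'E'
from h import *
t=load("top0")
im=t["image"].astype(int); r,g,b=im[...,0],im[...,1],im[...,2]
m=((b-r)>4).astype(np.uint8)
m=cv2.morphologyEx(m,cv2.MORPH_OPEN,np.ones((2,2)))
for nm,(x0,y0,x1,y1),z in(("rack",(140,180,235,248),.010),("easel",(262,190,372,262),.012)):
    mm=np.zeros_like(m);mm[y0:y1,x0:x1]=m[y0:y1,x0:x1]
    k,lab,st,_=cv2.connectedComponentsWithStats(mm); i=1+np.argmax(st[1:,4])
    cs,_=cv2.findContours((lab==i).astype(np.uint8),cv2.RETR_EXTERNAL,cv2.CHAIN_APPROX_NONE)
    c=max(cs,key=cv2.contourArea)[:,0]
    X=np.array([on(t,u,v,z)[:2] for u,v in c],np.float32)
    R=cv2.minAreaRect(X*1000); print(nm,R); B=cv2.boxPoints(R); print(B)
P=pts(t);Q=pts(load("side0"))
np.save("P.npy",P);np.save("Q.npy",Q)
# print depth along tabs
print("top z>0.11 pts in rack");
for n,M in(("t",P),("s",Q)):
    d=M.reshape(-1,3); w=(d[:,2]>.117)&(d[:,2]<.16)&(d[:,0]>.5)&(d[:,0]<.75)&(d[:,1]>0.05)&(d[:,1]<.3)
    e=d[w]; print(n,len(e)); 
    for lo in np.arange(.05,.3,.02):
        k=(e[:,1]>=lo)&(e[:,1]<lo+.02)
        if k.sum()>3: print(round(lo,2),k.sum(),e[k].mean(0).round(4),e[k].std(0).round(4))
E
```

```text
rack ((510.24078369140625, 115.198486328125), (13.81775188446045, 143.15774536132812), 1.7684988975524902)
[[501.1262   186.53004 ]
 [505.5442    43.440495]
 [519.35535   43.86693 ]
 [514.9374   186.95648 ]]
easel ((519.9522094726562, -216.67132568359375), (230.35122680664062, 136.8924560546875), 86.42141723632812)
[[ 444.45047 -327.35013]
 [ 581.076   -335.8946 ]
 [ 595.454   -105.99252]
 [ 458.82843  -97.44806]]
top z>0.11 pts in rack
t 1116
0.05 64 [0.598  0.0601 0.1338] [0.0041 0.006  0.0079]
0.07 51 [0.5978 0.0787 0.1347] [0.0045 0.0045 0.008 ]
0.11 63 [0.5875 0.1198 0.133 ] [0.0041 0.006  0.0084]
0.13 50 [0.5873 0.1381 0.1343] [0.0044 0.0046 0.0075]
0.17 68 [0.6022 0.1796 0.134 ] [0.004  0.0062 0.008 ]
0.19 50 [0.602  0.1986 0.1349] [0.0044 0.0045 0.0075]
0.27 768 [0.6255 0.2796 0.1389] [0.0729 0.0009 0.0126]
s 1622
0.05 103 [0.5941 0.0593 0.1305] [0.0035 0.006  0.0076]
0.07 69 [0.5931 0.0777 0.1312] [0.0035 0.0043 0.0076]
0.09 20 [0.5855 0.1092 0.1302] [0.0031 0.0006 0.0076]
0.11 93 [0.5827 0.1196 0.1303] [0.0034 0.0056 0.0081]
0.13 67 [0.5827 0.137  0.1309] [0.0036 0.0043 0.0078]
0.15 10 [0.5989 0.1692 0.13  ] [0.0023 0.0007 0.0085]
0.17 89 [0.5976 0.1791 0.1306] [0.0034 0.0059 0.0078]
0.19 62 [0.5974 0.197  0.1317] [0.0036 0.0044 0.0073]
0.27 1109 [0.6157 0.2786 0.1387] [0.0723 0.0012 0.0125]
```

Tab depths relative to a yaw of about 0.036 put the order at plain, mid, right, left, so mid is second. The machine's wall is at y≈0.28. Next I'll fit planes to the plate and board faces and find edges.

```bash
cat > m.py <<'E'
from h import *
def plane(d):
    for _ in range(4):
        c=d.mean(0); n=np.linalg.svd(d-c,full_matrices=False)[2][2]; r=(d-c)@n; d=d[abs(r)<max(.0015,2*r.std())]
    if n[0]<0:n=-n
    return c,n,r.std(),len(d)
def sel(M,x,y,z):
    d=M.reshape(-1,3); return d[(d[:,0]>x[0])&(d[:,0]<x[1])&(d[:,1]>y[0])&(d[:,1]<y[1])&(d[:,2]>z[0])&(d[:,2]<z[1])]
E
python3 - <<'E'
from m import *
P=np.load("P.npy");Q=np.load("Q.npy")
for n,M in(("top",P),("side",Q)):
    print(n)
    for nm,b in(("plain",((.5,.59),(.06,.20),(.03,.095))),("board",((.5,.6),(-.26,-.14),(.07,.11))),("tabM",((.55,.62),(.112,.145),(.117,.135)))):
        c,nn,s,k=plane(sel(M,*b)); 
        print(nm,c.round(4),nn.round(3),"tilt",np.arcsin(-nn[2]).round(3),"yaw",np.arctan2(nn[1],nn[0]).round(4),s.round(5),k)
    # tab extents
    for lo,hi in((.05,.095),(.1,.16),(.16,.21)):
        e=sel(M,(.55,.65),(lo,hi),(.117,.135)); print("tab y",e[:,1].min().round(4),e[:,1].max().round(4),"mid",((e[:,1].min()+e[:,1].max())/2).round(4))
        e=sel(M,(.55,.65),(lo,hi),(.1,.17));print("  zmax",e[:,2].max().round(4))
    e=sel(M,(.5,.62),(-.33,-.1),(.08,.12)); print("board/…")
    e=e[e[:,1]>-.272]; print("board y",e[:,1].min(),e[:,1].max(),"zmax",e[:,2].max())
    e=sel(M,(.5,.6),(.03,.25),(.06,.09)); print("plates y",np.percentile(e[:,1],[0,1,99,100]).round(4))
    # machine
    e=sel(M,(.2,.5),(.2,.6),(.05,.6)); print("machine front xmin by z"); 
    for z in(.05,.1,.2,.3,.4,.5):
        k=e[(e[:,2]>z)&(e[:,2]<z+.1)]; print(z,len(k), k.min(0) if len(k) else "")
    # collar bar
    e=sel(M,(.4,.7),(-.45,-.27),(.15,.2)); print("bar",len(e),e.mean(0).round(4),e.min(0).round(4),e.max(0).round(4))
    e=sel(M,(.4,.545),(-.40,-.27),(.08,.11)); print("arm",len(e),e.mean(0).round(4),e.min(0).round(4),e.max(0).round(4))
E
```

```text
top
plain [0.5547 0.131  0.0632] [ 0.952  0.035 -0.304] tilt 0.309 yaw 0.0373 0.00051 498
board [ 0.5515 -0.2004  0.0904] [ 0.954 -0.062 -0.295] tilt 0.299 yaw -0.0652 0.00049 273
tabM [0.5829 0.1285 0.1254] [ 0.952  0.035 -0.304] tilt 0.309 yaw 0.037 0.00052 42
tab y 0.0503 0.0851 mid 0.0677
  zmax 0.1448
tab y 0.11 0.1447 mid 0.1273
  zmax 0.1435
tab y 0.1701 0.2054 mid 0.1877
  zmax 0.1463
board/…
board y -0.26090033715639815 -0.11174155963682308 zmax 0.11769198291248571
plates y [0.0407 0.0421 0.2053 0.215 ]
machine front xmin by z
0.05 458 [0.47822326 0.27837431 0.05065535]
0.1 542 [0.4849149  0.27837431 0.10006452]
0.2 2 [0.49996112 0.47575746 0.2003024 ]
0.3 0 
0.4 0 
0.5 0 
bar 1934 [ 0.545  -0.4259  0.1759] [ 0.4001 -0.45    0.15  ] [ 0.6999 -0.2839  0.2   ]
arm 159 [ 0.4927 -0.2893  0.0965] [ 0.448  -0.303   0.0806] [ 0.5417 -0.2741  0.1099]
side
plain [0.5524 0.128  0.063 ] [ 0.952  0.036 -0.304] tilt 0.309 yaw 0.0376 0.00106 1188
board [ 0.5494 -0.2016  0.0905] [ 0.95  -0.065 -0.305] tilt 0.31 yaw -0.0686 0.00093 924
tabM [0.5809 0.1279 0.1257] [ 0.959  0.036 -0.281] tilt 0.285 yaw 0.0374 0.00115 83
tab y 0.0503 0.0846 mid 0.0675
  zmax 0.1429
tab y 0.1084 0.1467 mid 0.1275
  zmax 0.1425
tab y 0.1675 0.2052 mid 0.1864
  zmax 0.1428
board/…
board y -0.2626936360787267 -0.1134000803431492 zmax 0.11636678739846161
plates y [0.0385 0.0399 0.2031 0.2062]
machine front xmin by z
0.05 2875 [0.47355499 0.27544267 0.0500304 ]
0.1 3093 [0.48008217 0.27544267 0.10001489]
0.2 268 [0.49572937 0.27570576 0.20019327]
0.3 0 
0.4 0 
0.5 0 
bar 1299 [ 0.525  -0.4011  0.1746] [ 0.4001 -0.4499  0.15  ] [ 0.6999 -0.2863  0.1999]
arm 330 [ 0.4922 -0.2972  0.0964] [ 0.4445 -0.3198  0.08  ] [ 0.5241 -0.2753  0.1098]
```

```bash
python3 - <<'E'
from m import *
P=np.load("P.npy");Q=np.load("Q.npy")
s=load("side0");t=load("top0")
for n,M in(("top",P),("side",Q)):
    yaw=-.066; a=.3
    bx=np.array([np.cos(a)*np.cos(yaw),np.cos(a)*np.sin(yaw),-np.sin(a)]);by=np.array([-np.sin(yaw),np.cos(yaw),0]);bz=np.cross(bx,by)
    e=sel(M,(.5,.6),(-.30,-.09),(.07,.112)); c0=np.array([.5505,-.201,.0905])
    e=e[(abs((e-c0)@bx)<.004)]; yy=e@by; h=np.histogram(yy,bins=np.arange(-.26,-.05,.005)); 
    print(n,"y'",np.percentile(yy,[0,.5,2,98,99.5,100]).round(4), (yy.max()+yy.min())/2, np.ptp(yy))
    c,nn,_,_=plane(sel(M,(.5,.6),(-.25,-.14),(.07,.112)))
    # lower-edge mid: plane point with z=.012 and y'=mid
    ym=(yy.max()+yy.min())/2
    A=np.stack([bx,by,[0,0,1]]); L=np.linalg.solve(A,[c@bx,ym,.012]); print("lower edge mid",L.round(4))
    hx=np.array([np.cos(yaw),np.sin(yaw),0])
    ax=L+.008*hx-.12*by; ax[2]=0; print("axis",ax.round(4))
    # profile of ledge
    loc=(M.reshape(-1,3)-L)@np.stack([bx,by,bz]).T
    k=loc[(abs(loc[:,1])<.05)&(loc[:,0]>-.03)&(loc[:,0]<.005)&(loc[:,2]>0)&(loc[:,2]<.07)]
    for z in np.arange(.0,.07,.004):
        q=k[(k[:,2]>=z)&(k[:,2]<z+.004)]; print(round(z,3),len(q),np.percentile(q[:,0],[2,25,50,75,98]).round(4) if len(q) else"",end=" | ")
    print()
    d=M.reshape(-1,3); r=np.hypot(d[:,0]-ax[0],d[:,1]-ax[1])
    b=d[(r<.035)&(d[:,2]>.17)&(d[:,2]<.2)]; print("bar",len(b),b.mean(0).round(4),b.max(0),b.min(0))
    if len(b)>5:
        w,v=np.linalg.eigh(np.cov(b[:,:2].T)); print(v[:,1],np.sqrt(w))
    for z in(.185,):
        print(proj(s,np.r_[ax[:2],z]),proj(t,np.r_[ax[:2],z]))
    b=d[(r<.1)&(r>.03)&(d[:,2]>.085)&(d[:,2]<.106)&(d[:,0]<ax[0])]; 
    b=b[b[:,1]<-.272]; w,v=np.linalg.eigh(np.cov(b[:,:2].T)); print("arm",len(b),b.mean(0).round(4),v[:,1]); dd=b.mean(0)-ax; print("arm ang from -x easel cw:", np.arctan2(dd@by,-dd@hx))
E
```

```text
top y' [-0.2632 -0.2607 -0.2561 -0.0772 -0.0754 -0.0744] -0.16882034103656202 0.18874694649521648
lower edge mid [ 0.5269 -0.204   0.012 ]
axis [ 0.527  -0.3243  0.    ]
0.0 0  | 0.004 0  | 0.008 0  | 0.012 1 [-0.0002 -0.0002 -0.0002 -0.0002 -0.0002] | 0.016 6 [-0.0237 -0.0237 -0.0233 -0.023  -0.0067] | 0.02 132 [-0.0243 -0.0133 -0.0081 -0.0033  0.0003] | 0.024 137 [-0.0245 -0.0147 -0.0098 -0.0048  0.0003] | 0.028 91 [-0.0246 -0.0229 -0.0205 -0.0094  0.0006] | 0.032 37 [-0.0248 -0.0222 -0.0006  0.0001  0.0009] | 0.036 15 [-0.0008 -0.0001  0.0001  0.0005  0.0008] | 0.04 23 [-0.0006 -0.0003 -0.      0.0006  0.0007] | 0.044 16 [-0.0008 -0.0004 -0.0002  0.0001  0.0009] | 0.048 23 [-0.0008 -0.0001  0.0001  0.0003  0.0008] | 0.052 16 [-0.0008 -0.0005  0.0001  0.0003  0.0009] | 0.056 21 [-0.0014 -0.0004 -0.0001  0.0001  0.0004] | 0.06 19 [-0.0014 -0.0003  0.      0.0001  0.0011] | 0.064 24 [-0.0011 -0.0006  0.      0.0003  0.0008] | 0.068 10 [-0.0006 -0.0003 -0.0001  0.0002  0.0007] | 
bar 142 [ 0.5291 -0.303   0.1829] [ 0.54929959 -0.29287362  0.19004217] [ 0.50751212 -0.31485264  0.170274
[... 1099 characters left out ...]
0.0027 -0.0006  0.0001  0.0008  0.0019] | 0.052 78 [-0.002  -0.001  -0.0004  0.0005  0.0024] | 0.056 82 [-0.0024 -0.001  -0.0004  0.0006  0.0018] | 0.06 83 [-0.0027 -0.0009 -0.      0.0009  0.0027] | 0.064 80 [-0.0026 -0.001  -0.0001  0.0006  0.0022] | 0.068 43 [-0.0019 -0.0011 -0.0003  0.0006  0.0023] | 
bar 209 [ 0.5212 -0.3062  0.1815] [ 0.54668371 -0.29453438  0.18781249] [ 0.50226784 -0.31744095  0.17007344]
[-0.93897751  0.34397854] [0.00355902 0.01342431]
(np.float64(389.10435175769203), np.float64(257.197237816557)) (np.float64(376.20594524282035), np.float64(225.80878656996816))
arm 178 [ 0.4732 -0.2889  0.0964] [-0.94895704  0.31540537]
arm ang from -x easel cw: 0.48300094204023225
```

```bash
cat > cfg.py <<'E'
import numpy as np
def frame(yaw,a=.3):
    x=np.array([np.cos(a)*np.cos(yaw),np.cos(a)*np.sin(yaw),-np.sin(a)]);y=np.array([-np.sin(yaw),np.cos(yaw),0]);return x,y,np.cross(x,y)
RY=.0373; EY=-.066
px,py,pz=frame(RY); bx,by,bz=frame(EY)
F=np.array([.5819,.1275,.1255])           # front face of mid tab
C=F+.004*px                                # mid thickness
PO=C-pz*((C[2]-.0112)/pz[2])               # plate origin estimate
L=np.array([.527,-.1852,.012])             # board lower edge mid
AX=np.array([.527,-.305])
OR=[np.pi,.3,RY]; OE=[np.pi,.3,EY]
G=.123                                     # grasp height on plate
def tcp(o,z): return o+z*(G-.008)          # TCP for plate origin o
E
python3 - <<'E'
from m import *; from cfg import *; from plant import robot
Q=np.load("Q.npy");P=np.load("P.npy")
for M in(P,Q):
    d=M.reshape(-1,3); d=d[(d[:,1]>.2)&(d[:,1]<1)&(d[:,2]>.05)]
    for z in np.arange(.1,.8,.1):
        k=d[(d[:,2]>z)&(d[:,2]<z+.1)&(d[:,0]>.1)]; print(z.round(1),len(k),k[:,:2].min(0).round(3) if len(k) else "")
    w=M.reshape(-1,3);w=w[(w[:,1]<-.33)&(w[:,2]>.05)&(w[:,0]>.3)&(w[:,0]<.65)]; print("wall y",np.percentile(w[:,1],[1,50,99]))
print(PO,"proj y'")
cur=robot.sense()["joint_pos"]
ap=tcp(PO,pz)
for nm,p,o in(("grasp",ap,OR),("pre",ap+.06*pz,OR),("lift",ap+.16*pz,OR),("via1",[.1,.43,.36],[np.pi,0,1.35]),("via2",[.42,.1,.36],[np.pi,0,.23]),
  ("place",tcp(L-.004*bx+.023*bz,bz),OE),("pplace",tcp(L-.010*bx+.1*bz,bz),OE),("bar",[*AX,.16],[np.pi,0,1.237]),("bar2",[*AX,.16],[np.pi,0,-.066])):
    q=robot.inverse_kinematics(p,o); print(nm,np.round(p,3),None if q is None else np.round(q,2))
E
```

```text
0.1 5344 [0.485 0.2  ]
0.2 6623 [0.5 0.2]
0.3 9410 [0.537 0.277]
0.4 5985 [0.633 0.268]
0.5 2181 [0.63  0.268]
0.6 0 
0.7 0 
wall y [-0.44940037 -0.44712581 -0.44529016]
0.1 8910 [0.48 0.2 ]
0.2 10594 [0.496 0.2  ]
0.3 14696 [0.52 0.2 ]
0.4 4783 [0.628 0.266]
0.5 0 
0.6 0 
0.7 0 
wall y [-0.44904712 -0.44786008 -0.44704512]
[0.55075155 0.12633762 0.0112    ] proj y'
grasp [0.585 0.128 0.121] [-0.58  0.65  0.49  1.65 -0.34  1.23  0.07]
pre [0.602 0.128 0.178] [-0.57  0.62  0.5   1.56 -0.31  1.35  0.04]
lift [0.632 0.129 0.274] [-0.55  0.58  0.5   1.38 -0.28  1.55  0.01]
via1 [0.1  0.43 0.36] [-1.37 -0.01 -0.07  1.88 -0.    1.27 -0.09]
via2 [0.42 0.1  0.36] [-0.88 -0.07  0.52  1.92  0.03  1.28 -0.14]
place [ 0.564 -0.188  0.145] [-0.35  0.75  0.91  1.67 -0.46  1.3   0.63]
pplace [ 0.581 -0.189  0.22 ] [-0.35  0.69  0.95  1.56 -0.41  1.45  0.59]
bar [ 0.527 -0.305  0.16 ] [-0.26  0.67  1.08  1.82 -0.67  1.07  2.31]
bar2 [ 0.527 -0.305  0.16 ] [-0.16  0.58  0.88  1.82 -0.53  1.    0.87]
```

```bash
python3 - <<'E'
from h import *; from cfg import *; from plant import robot
robot.goto([.1,.43,.36],[np.pi,0,1.35])
q=robot.sense()["joint_pos"].copy(); q[0]=-.25
robot.move_joints(q)
robot.grip(.5,40)
ap=tcp(PO,pz)
robot.goto(ap+.07*pz,OR)
s=robot.sense();print(s["t"],s["joint_pos"].round(2),s["tcp_pos"],ap+.07*pz,s["opening"],s["wrist_force"].round(2))
for n in ("side","top"):
    f=robot.grab_frame(n); np.savez(n+"1.npz",**f); cv2.imwrite(f"pics/{n}1.png",f["image"][100:330,100:400,::-1].repeat(2,0).repeat(2,1))
E
```

```text
4.3 [-0.23  0.57 -0.03  1.52 -0.05  1.34 -0.2 ] [0.60535454 0.12855021 0.18911821] [0.60538476 0.12837639 0.18793725] 0.5004478077935675 [-0.01  0.44  0.33]
```

View pics/side1.png

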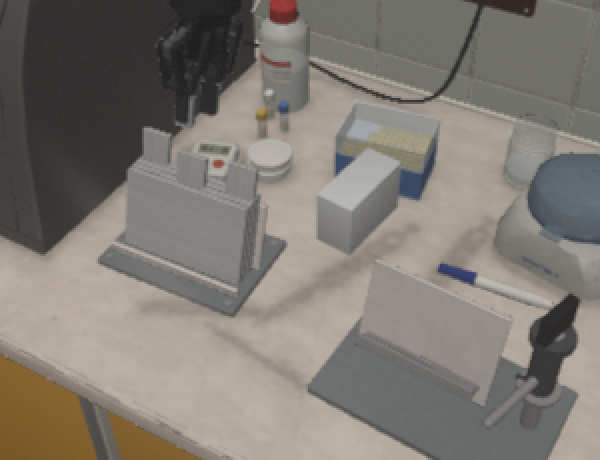

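View pics/top1.png

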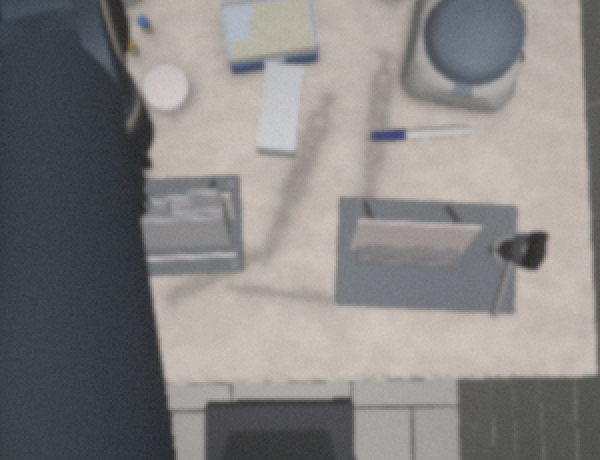

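Side view: the fingertips are at crop ~(183,123) and ~(209,116), above the mid tab at (192,165). I'll compare their projection with the commanded position.

```bash
python3 - <<'E'
from h import *; from cfg import *; from plant import robot
s=load("side1"); s_=robot.sense(); p=s_["tcp_pos"]
for k in(-1,1):
    x=p-.005*pz+k*.0213*px; u,v=proj(s,x); print("pad tip",(u-100)*2,(v-100)*2)
u,v=proj(s,PO+.136*pz);print("tab top",(u-100)*2,(v-100)*2)
Q=pts(s); d=Q[140:166,180:212]; z=s["range_z"][145:166,180:212]
q=Q[120:164,175:215].reshape(-1,3); q=q[(q[:,2]>.15)&(q[:,0]<.7)&(q[:,1]<.2)]
loc=(q-p)@np.stack([px,py,pz]).T
for side in(-1,1):
    k=loc[(loc[:,2]<.02)&(np.sign(loc[:,0])==side)]; print(len(k),k.min(0),k.max(0))
E
```

```text
pad tip 185.330793264276 119.54810581391513
pad tip 206.43587869546224 109.13048456461553
tab top 193.68461567245873 152.37413198904477
129 [-0.03880446 -0.01302156 -0.01034687] [-0.02068802  0.0090497   0.01966492]
126 [ 0.01638649 -0.01317224 -0.00988499] [0.03035706 0.01246122 0.01994704]
```

```bash
sed -i 's/F=np.array(\[.5819/F=np.array([.5829/; s/L=np.array(\[.527/L=np.array([.528/; s/AX=np.array(\[.527/AX=np.array([.528/' cfg.py; python3 - <<'E'
from h import *; from cfg import *; from plant import robot
ap=tcp(PO,pz)
print(robot.move_straight(ap+.03*pz,vel=.1,attitude=OR,contact_N=6),robot.move_straight(ap,vel=.04,attitude=OR,contact_N=6))
s=robot.sense();print(s["t"],s["tcp_pos"]-ap,s["wrist_force"].round(2))
robot.grip(.2); f=robot.sense();print(f["opening"],f["wrist_force"].round(2))
robot.grip(.0,40); f=robot.sense();print(f["t"],f["opening"],f["wrist_force"].round(2),f["tcp_pos"]-ap)
for n in ("side","top"):
    f=robot.grab_frame(n); np.savez(n+"2.npz",**f)
crop(load("side2"),140,135,260,250,5,"pics/side2.png")
E
```

```text
False False
5.85 [2.53980270e-04 3.79480009e-05 1.73996511e-04] [-0.87 -0.34  0.26]
0.1976242671615656 [1.59 0.99 1.29]
6.45 0.08612701251960617 [-0.67 -0.54  6.39] [-1.00206118e-03  3.25872960e-05  9.95531902e-04]
```

View pics/side2.png

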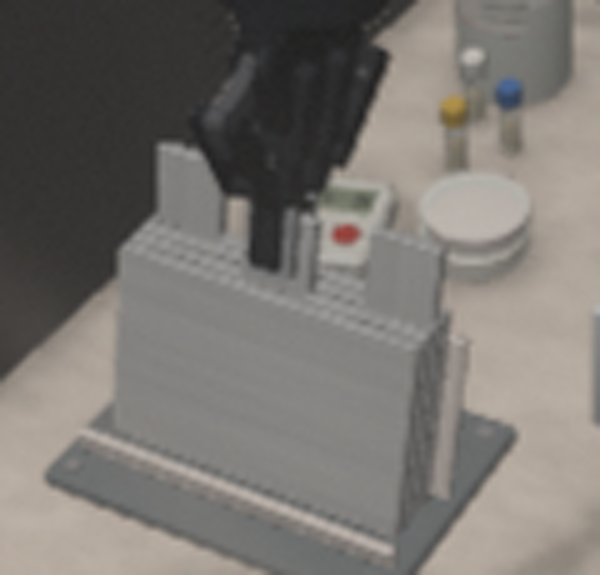

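The tab is gripped: opening 0.086, about 7.3 mm, with the finger on the tab at crop (265,240). I'll draw it out slowly along its own face.

```bash
python3 - <<'E'
from h import *; from cfg import *; from plant import robot
ap=tcp(PO,pz)
robot.grip(0,60)
print(robot.move_straight(ap+.05*pz,vel=.05,contact_N=12)); f=robot.sense();print(f["t"],f["wrist_force"].round(2),f["tcp_pos"]-ap)
print(robot.move_straight(ap+.165*pz,vel=.06,contact_N=12)); f=robot.sense();print(f["t"],f["wrist_force"].round(2),f["opening"])
for n in ("side","top"):
    f=robot.grab_frame(n); np.savez(n+"3.npz",**f)
crop(load("side3"),120,75,270,250,3.4,"pics/side3.png"); crop(load("top3"),100,140,300,260,4,"pics/top3.png")
E
```

```text
False
7.9167 [-5.72 -0.38 -1.5 ] [0.01419934 0.0005669  0.04859182]
False
9.9833 [-0.42 -0.79 -2.11] 0.08378881751347213
```

View pics/side3.png

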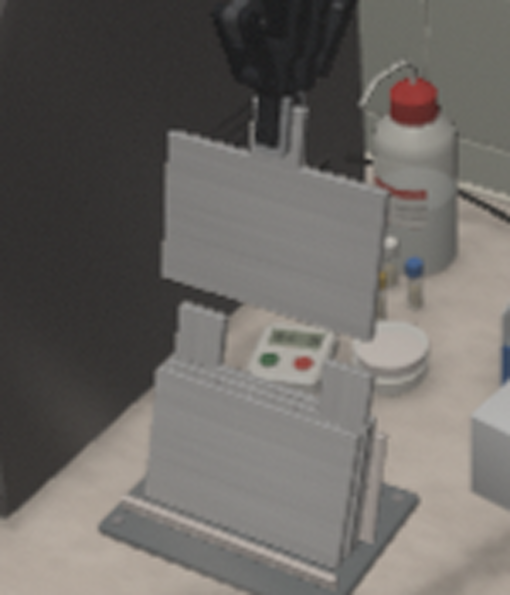

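The mid plate is out, with its lower edge at crop ~(270,305). The other three still lean in the rack, tabs at (200,335) and (345,395). Now I'll measure how the plate sits in the hand.

```bash
python3 - <<'E'
from m import *; from cfg import *; from plant import robot
p=robot.sense()["tcp_pos"]; B=np.stack([px,py,pz])
exp_o=p-pz*(G-.008)
for n in("side3","top3"):
    f=load(n);M=pts(f); loc=(M.reshape(-1,3)-exp_o)@B.T
    k=loc[(abs(loc[:,0]+.004)<.008)&(abs(loc[:,1])<.1)&(loc[:,2]>-.02)&(loc[:,2]<.102)]
    if len(k)<50: print(n,len(k));continue
    c,nn,s,_=plane(k); print(n,len(k),"face c",c.round(4),"n",nn.round(3))
    m=k[(k[:,2]>.03)&(k[:,2]<.08)]; print("y",m[:,1].min().round(4),m[:,1].max().round(4))
    m=k[abs(k[:,1])<.06]; print("z",m[:,2].min().round(4),np.sort(m[:,2])[-5:].round(4))
    for y0 in(-.07,-.04,0,.04,.07):
        m=k[abs(k[:,1]-y0)<.008]; print(y0,m[:,2].min().round(4) if len(m) else "",end=" ")
    print()
E
```

```text
side3 2885 face c [-0.0048 -0.0035  0.0505] n [ 1.     0.001 -0.001]
y -0.082 0.0806
z -0.0027 [0.1013 0.1014 0.1017 0.1018 0.1019]
-0.07 -0.0022 -0.04 -0.0016 0 -0.0024 0.04 -0.0024 0.07 -0.0009 
top3 979 face c [-0.0026 -0.0316  0.0511] n [ 1.     0.001 -0.003]
y -0.0797 0.022
z -0.0012 [0.1009 0.1009 0.101  0.1012 0.1018]
-0.07 0.0014 -0.04 0.0012 0 -0.001 0.04  0.07
```

```bash
python3 - <<'E'
from m import *; from cfg import *; from plant import robot
robot.move_straight(tcp(L-.014*bx+.165*bz,bz),vel=.15,attitude=OE)
f=robot.sense();print(f["t"],f["wrist_force"].round(2),f["opening"],f["joint_pos"].round(2))
for n in ("side","top"):
    g=robot.grab_frame(n); np.savez(n+"4.npz",**g)
crop(load("side4"),220,130,400,350,2.7,"pics/side4.png"); crop(load("top4"),230,140,400,280,4,"pics/top4.png")
p=f["tcp_pos"]; B=np.stack([bx,by,bz]); o=p-bz*(G-.008)
for n in("side4","top4"):
    M=pts(load(n)); loc=(M.reshape(-1,3)-o)@B.T
    k=loc[(abs(loc[:,0]+.004)<.008)&(abs(loc[:,1])<.1)&(loc[:,2]>-.01)&(loc[:,2]<.102)]
    c,nn,s,_=plane(k); m=k[(k[:,2]>.03)&(k[:,2]<.08)]; print(n,"plate",c.round(4),nn.round(3),"y",m[:,1].min().round(4),m[:,1].max().round(4),"zmin",np.percentile(k[:,2],1).round(4))
    lb=(M.reshape(-1,3)-L)@B.T
    k=lb[(abs(lb[:,0])<.006)&(lb[:,1]>-.085)&(lb[:,1]<.1)&(lb[:,2]>.05)&(lb[:,2]<.108)]
    c,nn,s,_=plane(k); print("board",c.round(4),nn.round(3),"y",np.percentile(k[:,1],[0,1,99,100]).round(4))
E
```

```text
12.375 [ 0.94 -0.63 -3.41] 0.08310607291993456 [0.15 0.51 0.1  1.41 0.   1.52 0.18]
side4 plate [-0.0043 -0.0043  0.0508] [ 1.     0.002 -0.002] y -0.0805 0.0797 zmin -0.0001
board [-0.0018 -0.0038  0.0796] [ 1.     0.001 -0.004] y [-0.076  -0.0747  0.0717  0.0749]
top4 plate [-0.0025  0.0322  0.0505] [ 1.     0.002 -0.002] y -0.0262 0.0807 zmin 0.0018
board [0.0001 0.0126 0.08  ] [ 1.    -0.001 -0.001] y [-0.0546 -0.0504  0.075   0.0755]
```

View pics/side4.png

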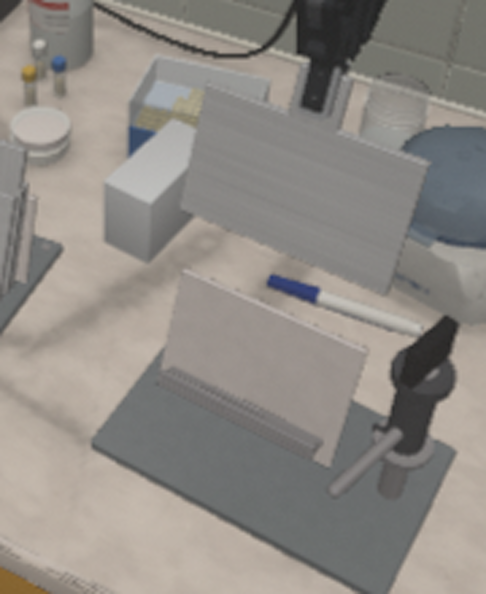

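Hand and board agree between the two cameras: the board is 1.5 mm nearer than I assumed and laterally within 0.5 mm. Correcting for that, I'll lower the plate until I feel the ledge.

```bash
sed -i 's/^AX=/L=L-.0015*bx\nAX=/' cfg.py; python3 - <<'E'
from m import *; from cfg import *; from plant import robot
B=np.stack([bx,by,bz])
rep=lambda:(lambda f:print(round(f["t"],2),"local",(B@(f["tcp_pos"]-bz*(G-.008)-L)).round(4),"F",(B@f["wrist_force"]).round(2),f["opening"].round(4)))(robot.sense())
g=lambda x,z:tcp(L+x*bx+z*bz,bz)
robot.move_straight(g(-.009,.12),vel=.08,attitude=OE)
print(robot.move_straight(g(-.009,.04),vel=.08,attitude=OE,contact_N=6)); rep()
print(robot.move_straight(g(-.009,.012),vel=.015,attitude=OE,contact_N=3)); rep()
for n in ("side","top"):
    q=robot.grab_frame(n); np.savez(n+"5.npz",**q)
crop(load("side5"),240,170,400,340,3.4,"pics/side5.png")
E
```

```text
FalseTraceback (most recent call last):
  File "<stdin>", line 6, in <module>
  File "<stdin>", line 3, in <lambda>
  File "<stdin>", line 3, in <lambda>
AttributeError: 'float' object has no attribute 'round'
```

```bash
cat >> cfg.py <<'E'
from plant import robot
B=np.stack([bx,by,bz])
def rep():
    f=robot.sense(); print(round(f["t"],2),"local",(B@(f["tcp_pos"]-bz*(G-.008)-L)).round(4),"F",(B@f["wrist_force"]).round(2),round(f["opening"],4))
g=lambda x,z:tcp(L+x*bx+z*bz,bz)
E
python3 - <<'E'
from m import *; from cfg import *
rep()
print(robot.move_straight(g(-.009,.012),vel=.015,attitude=OE,contact_N=3)); rep()
for n in ("side","top"):
    q=robot.grab_frame(n); np.savez(n+"5.npz",**q)
crop(load("side5"),240,170,400,340,3.4,"pics/side5.png")
E
```

```text
14.34 local [-0.0086 -0.0001  0.0407] F [ 0.12 -1.01 -2.26] 0.0874
True
15.43 local [-0.0088  0.      0.0245] F [ 0.15 -0.18  4.54] 0.0858
```

View pics/side5.png

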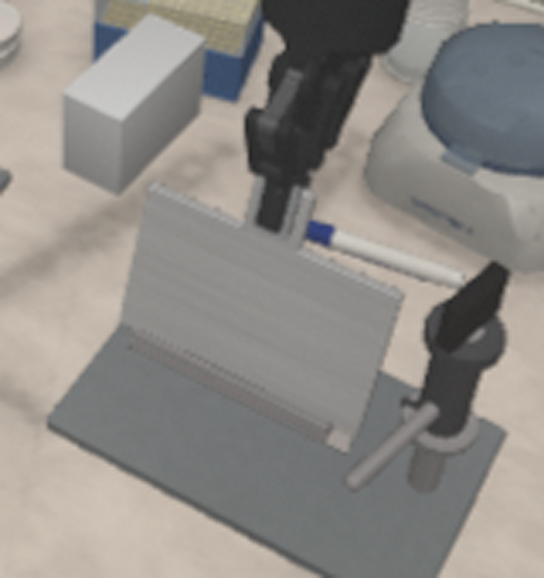

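Contact came at 24.5 mm along the face, which matches the ledge seen at about 24, and the lip is in front of the plate's lower edge. Next I'll ease it back onto the board and release.

```bash
python3 - <<'E'
from m import *; from cfg import *
robot.move_straight(g(-.009,.0256),vel=.02,attitude=OE); rep()
print(robot.move_straight(g(.001,.0256),vel=.012,attitude=OE,contact_N=3)); rep()
x=(B@(robot.sense()["tcp_pos"]-L))[0]
print(robot.move_straight(g(x,.021),vel=.012,attitude=OE,contact_N=2.5)); rep()
for n in ("side","top"):
    q=robot.grab_frame(n); np.savez(n+"6.npz",**q)
for n in("side6","top6"):
    M=pts(load(n)); lb=(M.reshape(-1,3)-L)@B.T
    k=lb[(abs(lb[:,0]+.008)<.006)&(abs(lb[:,1])<.1)&(lb[:,2]>.045)&(lb[:,2]<.12)]
    c,nn,s,_=plane(k); print(n,c.round(4),nn.round(3),k[:,1].min(),k[:,1].max())
E
```

```text
15.8 local [-0.0093  0.0001  0.0248] F [ 0.25 -0.86 -2.66] 0.084
True
16.33 local [-0.004   0.0002  0.0245] F [-0.1   0.29  5.45] 0.0862
True
16.54 local [-0.004   0.0002  0.0245] F [0.13 0.1  3.78] 0.083
side6 [-0.0084 -0.0042  0.0833] [ 1.     0.001 -0.004] -0.0998780737851884 0.08012492705406568
top6 [-0.0065  0.037   0.0815] [ 1.    -0.001 -0.001] -0.01729525455178265 0.08098241210274709
```

```bash
python3 - <<'E'
from m import *; from cfg import *
robot.move_straight(g(-.0045,.0265),vel=.02,attitude=OE); rep()
print(robot.move_straight(g(.002,.0265),vel=.01,attitude=OE,contact_N=3)); rep()
x=(B@(robot.sense()["tcp_pos"]-L))[0]
print(robot.move_straight(g(x-.0005,.021),vel=.012,attitude=OE,contact_N=2.5)); rep()
E
```

```text
16.94 local [-0.0047  0.0001  0.0257] F [ 0.06  0.68 -2.21] 0.0849
True
17.27 local [-0.004   0.0002  0.0249] F [-0.27  0.36 -2.63] 0.0799
True
17.48 local [-0.004   0.0003  0.0245] F [-0.12 -0.49  3.81] 0.0862
```

```bash
python3 - <<'E'
from m import *; from cfg import *
robot.grip(.12); rep(); robot.grip(.45); rep()
p=robot.sense()["tcp_pos"]
print(robot.move_straight(p+.09*bz,vel=.1,attitude=OE,contact_N=8)); rep()
for n in ("side","top"):
    q=robot.grab_frame(n); np.savez(n+"7.npz",**q)
crop(load("side7"),230,130,400,340,2.8,"pics/side7.png")
for n in("side7","top7"):
    M=pts(load(n)); lb=(M.reshape(-1,3)-L)@B.T
    k=lb[(abs(lb[:,0]+.008)<.006)&(abs(lb[:,1])<.085)&(lb[:,2]>.045)&(lb[:,2]<.12)]
    c,nn,s,_=plane(k); print(n,c.round(4),nn.round(3),k[:,1].min(),k[:,1].max())
    k=lb[(abs(lb[:,0]+.008)<.006)&(abs(lb[:,1])<.03)&(lb[:,2]>.13)]; print("tab",k[:,1].min(),k[:,1].max(),k[:,2].max())
E
```

```text
17.7 local [-0.0043  0.0006  0.0232] F [-0.22 -0.22 -0.3 ] 0.1235
18.08 local [-0.0042  0.0005  0.0236] F [ 0.15 -0.74  0.69] 0.4512
False
19.13 local [-0.0045  0.0005  0.1127] F [-0.19 -0.06 -0.03] 0.4491
side7 [-0.0084 -0.0039  0.0834] [ 1.     0.    -0.003] -0.0803402660587895 0.07995073698377461
tab -0.02976377866396079 0.02717159219450633 0.4856618947797739
top7 [-0.0064  0.0235  0.083 ] [ 1.    -0.001 -0.002] -0.038625759573716924 0.08133253592444356
tab -0.029908338239052343 0.029866103204765564 0.568285062016056
```

View pics/side7.png

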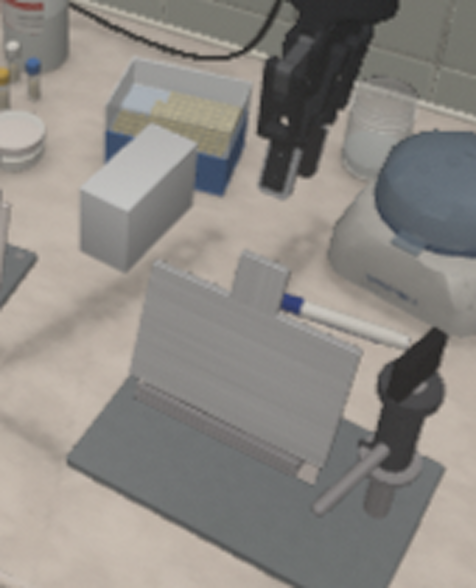

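The plate leans home: lateral edges at -80.3/+80.0 mm, face within 0.5 mm of nominal after bias. Next is the collar.

```bash
python3 - <<'E'
from m import *; from cfg import *
from scipy.spatial.transform import Rotation
# refine bar from latest frames
for n in("side7","top7"):
    d=pts(load(n)).reshape(-1,3); r=np.hypot(d[:,0]-AX[0],d[:,1]-AX[1])
    b=d[(r<.032)&(d[:,2]>.155)&(d[:,2]<.195)]; b=b.astype(np.float32)
    print(n,cv2.minAreaRect(b[b[:,2]>.18][:,:2]*1000),cv2.minAreaRect(b[:,:2]*1000))
y=1.237
for yy in(y,y-np.pi):
    for z in(.28,.166): 
        q=robot.inverse_kinematics([*AX,z],[np.pi,0,yy]); print(yy,z,None if q is None else q.round(2))
E
```

```text
side7 ((524.9641723632812, -306.2926025390625), (12.466208457946777, 44.701637268066406), 71.58597564697266) ((524.9641723632812, -306.2926025390625), (12.466208457946777, 44.701637268066406), 71.58597564697266)
top7 ((0.0, 0.0), (0.0, 0.0), 0.0) ((0.0, 0.0), (0.0, 0.0), 0.0)
1.237 0.28 [ 0.57  0.34 -0.15  1.64  0.05  1.16  1.64]
1.237 0.166 [ 0.59  0.44 -0.18  1.77  0.1   0.94  1.61]
-1.904592653589793 0.28 [ 0.06  0.36  0.52  1.67 -0.19  1.16 -1.27]
-1.904592653589793 0.166 [ 0.08  0.47  0.5   1.8  -0.27  0.94 -1.2 ]
```

```bash
sed -i 's/^AX=.*/AX=np.array([.5266,-.3055])/' cfg.py; python3 - <<'E'
from m import *; from cfg import *
y=1.25
p=robot.sense()["tcp_pos"]
robot.move_straight([*(p[:2]*.5+AX*.5),.29],vel=.2)
robot.goto([*AX,.27],[np.pi,0,y])
robot.grip(.45,40)
s=robot.sense();print(s["t"],s["joint_pos"].round(2))
print(robot.move_straight([*AX,.205],vel=.1,contact_N=6))
for n in ("side",):
    q=robot.grab_frame(n); np.savez(n+"8.npz",**q)
crop(load("side8"),310,150,450,310,3.6,"pics/side8.png")
E
```

```text
21.2917 [ 0.56  0.34 -0.14  1.66  0.05  1.14  1.66]
False
```

View pics/side8.png

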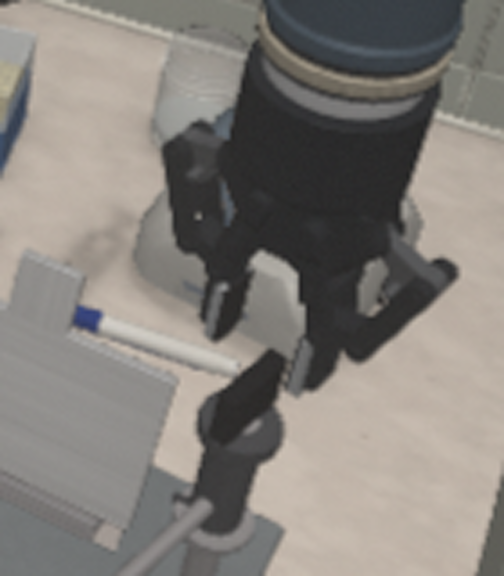

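The fingers, at crop (218,310) and (300,365), straddle the bar at (250,395). I'll descend, grip, and turn the collar.

```bash
python3 - <<'E'
from m import *; from cfg import *
print(robot.move_straight([*AX,.167],vel=.06,contact_N=6))
robot.grip(.25); s=robot.sense();print(s["wrist_force"].round(1))
robot.grip(0,25); s=robot.sense();print(s["t"],s["opening"]*85,s["wrist_force"].round(1),s["torque"].round(2),s["tcp_pos"].round(4))
y=1.25
for i in range(12):
    y-=.1
    p=[*AX,.167]
    robot.goto(p,[np.pi,0,y]); s=robot.sense()
    print(round(s["t"],2),round(y,2),s["tcp_rot"][2].round(3),"F",s["wrist_force"].round(1),"M",s["torque"].round(2),round(s["opening"],3))
    if abs(s["torque"][2])>.8 or np.linalg.norm(s["wrist_force"])>25: break
E
```

```text
False
[0.5 1.  0.1]
23.4667 11.394770117742802 [-0.6 -0.6  1.8] [-0.01  0.2  -0.04] [ 0.5267 -0.3056  0.1673]
23.72 1.15 1.152 F [-0.2 -0.1  2.1] M [-0.03  0.14 -0.03] 0.136
23.97 1.05 1.053 F [-1.3 -0.9  3.5] M [-0.05  0.18 -0.07] 0.139
24.22 0.95 0.954 F [-1.1  0.4  3.8] M [-0.07  0.28 -0.09] 0.138
24.47 0.85 0.854 F [-1.3 -0.3  4. ] M [-0.16  0.35 -0.09] 0.131
24.72 0.75 0.755 F [-2.1 -0.3  6.6] M [-0.11  0.33 -0.09] 0.142
24.97 0.65 0.655 F [-1.8 -0.6  4.4] M [-0.16  0.37 -0.05] 0.14
25.22 0.55 0.555 F [-1.3 -1.   4.8] M [-0.19  0.35 -0.12] 0.133
25.47 0.45 0.455 F [-2.5 -1.5  5.8] M [-0.16  0.36 -0.06] 0.138
25.72 0.35 0.355 F [-2.1  0.2  4.4] M [-0.17  0.37 -0.06] 0.137
25.97 0.25 0.255 F [-2.5 -0.4  4.8] M [-0.19  0.47 -0.08] 0.138
26.22 0.15 0.155 F [-2.2 -0.5  5. ] M [-0.15  0.42 -0.1 ] 0.135
26.47 0.05 0.055 F [-3.1  0.5  5.5] M [-0.17  0.44 -0.07] 0.135
```

```bash
python3 - <<'E'
from m import *; from cfg import *
y=.05
for i in range(12):
    y-=.025
    robot.goto([*AX,.167],[np.pi,0,y]); s=robot.sense()
    print(round(s["t"],2),round(y,3),s["tcp_rot"][2].round(3),"F",s["wrist_force"].round(1),"M",s["torque"].round(2))
    if abs(s["torque"][2]+.07)>.5: break
for n in ("side","top"):
    q=robot.grab_frame(n); np.savez(n+"9.npz",**q)
crop(load("side9"),230,150,430,350,2.8,"pics/side9.png")
E
```

```text
26.72 0.025 0.03 F [-3.1 -1.1  4.5] M [-0.17  0.48 -0.06]
26.97 0.0 0.005 F [-2.5 -0.3  5.7] M [-0.13  0.45 -0.08]
27.22 -0.025 -0.02 F [-2.8 -0.7  5.3] M [-0.13  0.46 -0.04]
27.47 -0.05 -0.045 F [-2.6 -0.7  5.7] M [-0.18  0.46 -0.11]
27.72 -0.075 -0.069 F [-2.2 -1.2  6.8] M [-0.12  0.53  0.23]
27.97 -0.1 -0.091 F [-3.5 -0.6  5.4] M [-0.17  0.53  0.88]
```

View pics/side9.png

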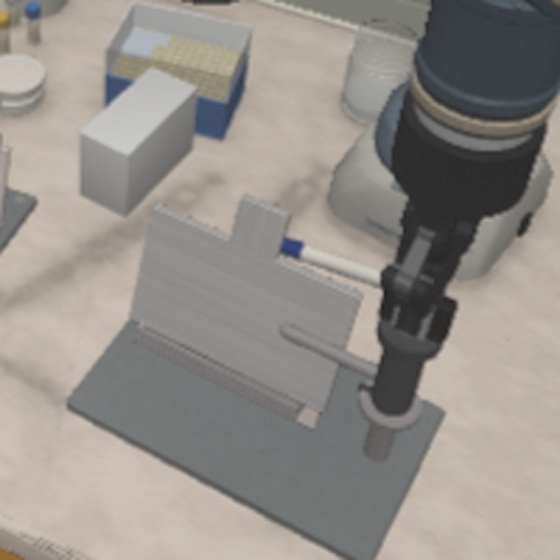

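The stop was felt at yaw ≈ -0.07 (predicted -0.066), and the keeper arm lies across the plate, crop (285,330) to (375,372). I'll relax the torque, release, retract and check.

```bash
python3 - <<'E'
from m import *; from cfg import *
robot.goto([*AX,.167],[np.pi,0,-.08]); s=robot.sense(); print(s["torque"].round(2))
robot.grip(.2); robot.grip(.5); s=robot.sense(); print(s["torque"].round(2),s["wrist_force"].round(1))
print(robot.move_straight([*AX,.3],vel=.12,contact_N=8))
robot.move_straight([.43,-.12,.36],vel=.2)
q=robot.sense()["joint_pos"].copy(); q[0]=-.6; robot.move_joints(q)
s=robot.sense(); print(s["t"],s["tcp_pos"])
for n in ("side","top"):
    q=robot.grab_frame(n); np.savez(n+"10.npz",**q); cv2.imwrite(f"pics/{n}10.png",cv2.resize(q["image"][:,:,::-1],None,fx=1.5,fy=1.5))
crop(load("side10"),240,200,400,340,4,"pics/side10c.png")
for n in("side10","top10"):
    d=pts(load(n)).reshape(-1,3); r=np.hypot(d[:,0]-AX[0],d[:,1]-AX[1])
    b=d[(r<.034)&(d[:,2]>.158)&(d[:,2]<.195)].astype(np.float32)
    if len(b)>5:print(n,"bar",cv2.minAreaRect(b[:,:2]*1000))
    lb=(d-L)@B.T
    k=lb[(abs(lb[:,0]+.008)<.005)&(abs(lb[:,1])<.085)&(lb[:,2]>.045)&(lb[:,2]<.12)]
    c,nn,_,_=plane(k); print("plate",c.round(4),nn.round(3),k[:,1].min(),k[:,1].max())
    k=lb[(abs(lb[:,0]+.008)<.006)&(abs(lb[:,1])<.03)&(lb[:,2]>.13)&(lb[:,2]<.2)]
    if len(k):print("tab",k[:,1].min(),k[:,1].max(),k[:,2].max())
    k=d[(d[:,2]>.084)&(d[:,2]<.103)&(r>.03)&(r<.09)&(lb[:,0]<-.011)&(lb[:,1]>-.1)]; 
    if len(k)>10: w,v=np.linalg.eigh(np.cov(k[:,:2].T)); e=v[:,1]*np.sign(v[1,1]); print("arm dir vs by:",np.arctan2(-e[0],e[1])-EY,len(k))
E
```

```text
[-0.14  0.51  0.47]
[-0.02  0.03  0.03] [ 0.3 -0.4  0.1]
False
32.6 [0.40505309 0.18859945 0.35948493]
side10 bar ((525.0560302734375, -306.2482604980469), (43.54123306274414, 14.077571868896484), 85.27418518066406)
plate [-0.0084 -0.0006  0.0838] [ 1.    -0.002 -0.003] -0.08031708340863838 0.08035096300136947
tab -0.018510774867433168 0.018525280594012962 0.16007849779600755
arm dir vs by: 0.0010949810698911433 150
top10 bar ((528.27783203125, -303.7966613769531), (43.45412826538086, 11.165725708007812), 88.79529571533203)
plate [-0.0065  0.007   0.0864] [ 1.    -0.001 -0.002] -0.08443522141888496 0.081127269948612
tab -0.01640682677622961 0.019450913450973217 0.16180279764622268
arm dir vs by: 0.00011726993246931328 85
```

View pics/side10.png

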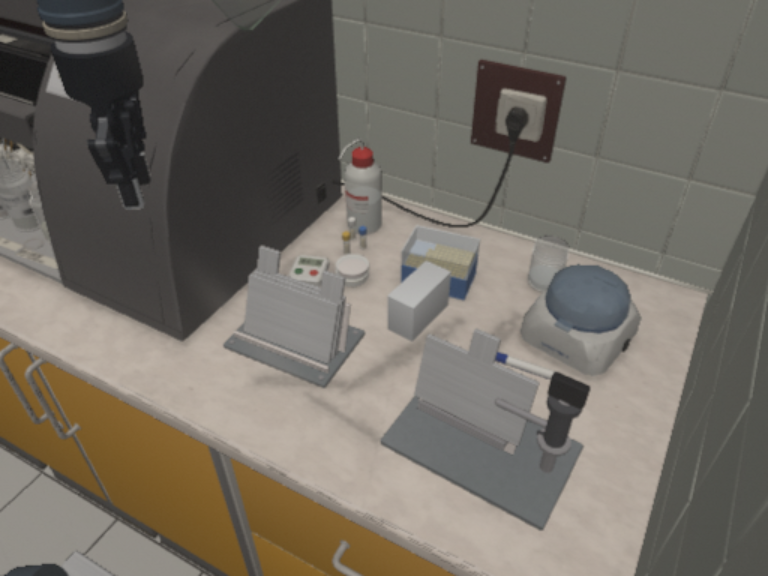

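View pics/side10c.png

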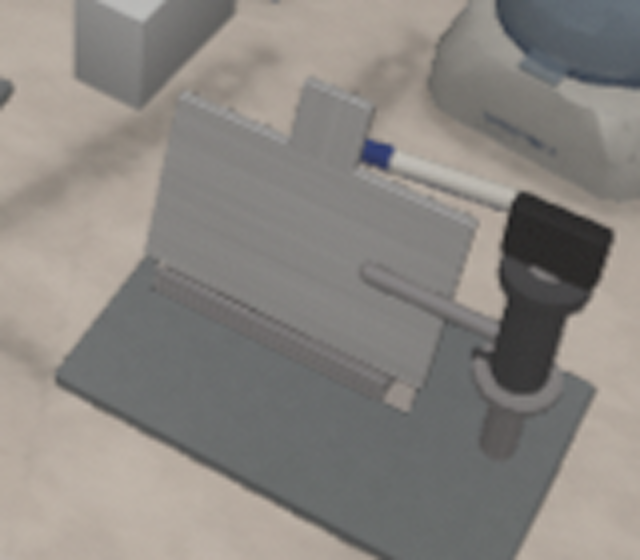

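View pics/top10.png

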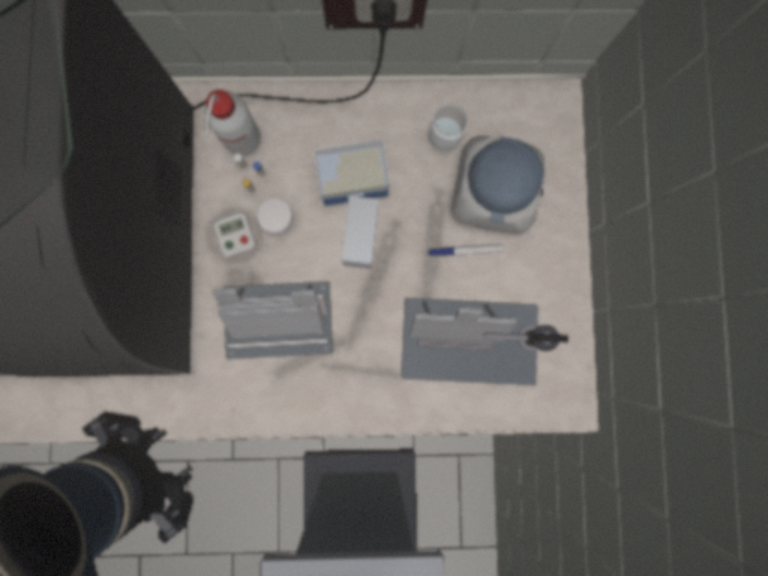

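The plate sits centred and leaning at side ~(475,395). The keeper arm crosses its front at ~(525,413), parallel to the board to 0.001 rad. The three other plates still lean in the rack at (290,320), and the timer, pen and carton are unmoved. I'm handing in the job.

```bash
python3 -c "
from plant import robot
print(robot.sense()['wrist_force'].round(2)); print(robot.close_job())"
```

```text
[ 0.31 -0.45 -0.48]
the job is handed in; nothing more can be done
None
```

I drew the middle-tab plate (second from the front) out of the rack and set it on the easel ledge. I let go, turned the lock collar clockwise to its hard stop, and handed the job in. The robot clock read about 33 s at the last check.

- **Rack:** the other three plates still lean there in the last pictures.
- **Plate:** I felt the ledge at about 24.5 mm, close to the 24 mm I saw. In the side view the plate's edges are at ±80.3 mm from the board's centre, and the tab is at ±18.5 mm. Its face lies flat to the board within about 0.5 mm, after allowing for camera bias.
- **Collar:** I felt the stop at a tool yaw of about -0.07 rad, against -0.066 predicted. The keeper arm is across the front of the plate, parallel to the board within about 0.001 rad.
- **Bystanders:** the timer, pen and carton look unmoved in both views.
- **Forces:** the largest wrist force I read was about 8 N, taken only between moves. The robot was clear of everything when I handed in.

**Where the checks disagreed:**
- The two cameras differ by about 2 mm in depth. I corrected for this by comparing the gripper, plate and board in the same images.
- The light push against the board gave no clear force reading, so the plate being home against it rests on the camera measurements.
- The top camera's left and right plate edges were off by about 3 mm (-84.4/+81.1), probably because the keeper arm and collar were caught in that measurement.

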